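# Click the drill stand round to the green drill

## Robot

A 7-joint arm with a two-finger parallel gripper is mounted at the origin on the work surface. World frame = base frame: x ahead of the robot, y to its left, z up, the work surface at z = 0. Lengths are in mm, angles in rad, forces in N, time in s.
With the tool pointing down it reaches from about 400 to 850 mm from the base axis. Payload 4.5 kg.
Tool frame: the origin (TCP) lies midway between the tips of the shut fingers; the grasp point (between the pads) lies 19 mm behind it; z points along the fingers, y is the direction in which the jaws open and shut (so a half turn about z gives the same grasp; the last joint's range is limited). The gripper opens to 85 mm and grips with 20 to 120 N. Pads are 22 mm wide; open, the fingers measure 114 mm over their backs; the gripper's body (76 mm by 85 mm) begins 54 mm behind the grasp point. The pads swing forward as they close: fully open they stand 13 mm farther back than shut.
Start: joints at [-1.186, 0.689, -0.195, 1.565, 0.157, 0.902, -0.215], TCP at [214.763, 586.968, 231.317] pointing down, gripper open.
Joint ranges: [-3.01, 3.01], [-0.46, 2.08], [-1.47, 1.51], [0.13, 2.56], [-1, 4.14], [0.04, 2.09], [-2.66, 2.66]. Speed limits (rad/s): [2.57, 2.57, 3.14, 3.14, 3.14, 3.14, 3.14].

## Interface

Orientations are given as a rotation vector (axis times angle).
In Python, from station import ctrl, viewer, workorder gives the robot as it stands.
- The arm moves only by the shell command python3 -m crank 'ROWS' [FORCE]. ROWS is JSON, a list of rows, each an object of numbers: "x", "y", "z": the shift along the tool's x, y, z in cm; "spin": the turn about the tool's z in rad; "grip": the finger opening in cm, from 0 to 8.54. A call has 1 to 12 rows; each row is the pose to reach, as a shift and turn from the pose commanded when the call began, along the tool's axes at that moment; what a row does not reach only later rows make up. A row lasts 1/10 s, in which the tool goes at most 50 mm and 8.59 degrees, less where a joint would pass 70% of its speed; a pose out of reach is approached as far as the arm can. A call with a gripper value outside its range is refused whole. The fingers move at their own pace and stop on an object; FORCE is the grip in N (left out, the last holds). Time passes only in rows, so rows that repeat a pose let the fingers close. It gives the time, the measured TCP pose, the force and the opening at its end, in the units of the state.
- ctrl.state(): the state, without advancing time (a new reading comes with each control period).
- viewer.read_camera(name): name is "side" or "top"; returns the picture (480x640x3 uint8, blue, green, red); there is no depth.
- viewer.get_calibration(name): a dict with "fx", "fy", "cx", "cy" (pixels), "world_to_cam" (4x4, takes a point from world to camera coordinates). Camera axes: x right, y up, looking along -z (the intrinsics and any distortion apply to the point x, -y, -z); pixel columns grow to the right and rows downward; lengths in mm; the calibration is good to about 2 mm. A picture is of the moment at which its call begins. get_calibration takes no time and is no camera call.
- workorder.hand_in(): hands the job in, once; it reports no verdict.
The state is a dict: "time": time; "joints": joint angles; "qd": joint speeds; "joint_efforts": joint torques, N m; "tool_pos": TCP position; "tool_rot": TCP orientation; "contact_force": force on the tool from outside, world axes, zero at the start; "moment": the same for the moment, N m; "width": finger opening in mm.
Only numpy, scipy, OpenCV 4.12 (cv2) and the standard library are available. Lean on these libraries where they do the work, as an engineer would, in place of code of your own. Each camera call takes 0.05 s, during which the arm holds its last target.

## Task

On the black mat stands a small revolving drill stand whose lugged thumbwheel clicks round one way only, anticlockwise seen from above. With a fingertip, gently flick the edge of the wheel round click by click until the drill with the green ring rests in the notch of the clear cover, without running past it. Do not pinch, lift or shove the stand, and leave everything else on the desk alone.

Things in the scene. Friction and masses are not known exactly. Their poses are not given: they have to be found in the camera images.
- drill_stand: Loose revolving drill stand, about 1.1 kg, on the 3 mm thick mat. Origin: centre of its underside; z: up, along the wheel's axis; its -x points to the notch. Dark steel foot of 40 mm radius, 20 mm high, then the grey thumbwheel (see lug) and the clear cover (see cover). A sideways push of more than about 9 N slides the stand.
- wheel (a joint): Thumbwheel angle, rad, growing anticlockwise seen from above; 0: green drill in the notch. A sprung ratchet pawl clicks each 0.785 rad and rests at its multiples; it starts 2 to 4 clicks short (-1.57 to -3.14). About 1 N on a lug turns it. Let go between rests, it springs back to the rest behind (so push each click 5 to 35 degrees beyond the rest). It cannot turn backwards.
- lug (a point): Top centre of one of the wheel's eight equal lugs, the one next to the green drill, 22.5 degrees anticlockwise of it. Wheel: grey disc of 42 mm radius, 22 to 36 mm above the stand's underside; each lug is an upright 10 mm diameter post of the same height, centred 46 mm from the axis (reaching out to 51 mm), 45 degrees apart, free to reach from above and from all sides.
- cover (a point): Centre of the top of the fixed clear cover, on the axis, 56 mm above the stand's underside: a flat disc of 38 mm radius and 2.5 mm thick over the drills, with one open 45 degree notch edged by two white strips. A steel nut in its middle rises to 65 mm.
- green_drill (a point): Top of the green-ringed drill, on the wheel 29 mm from the axis, 50 mm above the stand's underside. Eight drills stand upright in the wheel at equal spacing, each with a 11 mm ring and a 20 mm disc at its foot in its own colour; clockwise from the green one seen from above: black, orange, brass, blue, yellow, red, white.
- notch (a point): Where the top of a drill stands when it rests in the middle of the cover's notch: fixed to the stand, 29 mm from its axis towards its -x, 50 mm above its underside.
- mat: Black silicone mat, 340 x 460 x 3 mm, fixed; origin at the centre of its underside.
- pin_vice: Loose steel pin vice lying on the mat, 92 mm long along its x, 10 mm thick; origin under its middle. Bystander.
- casting: Loose grey resin casting on the mat, 42 mm diameter, 22 mm high; origin at the centre of its underside. Bystander.
- thinner: Loose sealed glass bottle of thinner, 56 mm diameter, 125 mm high; origin at the centre of its underside. Bystander.
- paint_pot_a: Loose blue paint pot with white cap, 36 mm diameter, 42 mm high; origin at the centre of its underside. Bystander.
- paint_pot_b: Loose red paint pot with white cap, 36 mm diameter, 42 mm high; origin at the centre of its underside. Bystander.
- brush_rest: Fixed white ceramic brush rest, 34 x 100 x 18 mm, with two brushes in it that reach 125 mm to its +x; origin at the centre of its underside. Bystander.

How it is judged:
By the outcome, as a careful person would: the job done as asked, in the order asked, and still so for the second after the job is handed in, with the robot touching nothing.
It also fails if it takes over 64 s, if anything falls off the work surface, if the arm or the gripper's body presses on something with over 40 N, if the wrist force passes 120 N, or if a joint passes its speed limit or range.

## Working session

There is one attempt and no reset: what is moved stays moved. The work goes in short steps, Python scripts to look and compute and a shell command to move; the robot and the scene stay as the last step left them, time stands still between calls to the robot, and variables do not carry over. Pictures are saved under pics/ and viewed, and the job is handed in when it is done.

```bash
mkdir -p pics; ls
python3 - <<'E'
from station import ctrl, viewer, workorder
import cv2
s=ctrl.state();print(s)
for n in("side","top"):
    cv2.imwrite(f"pics/{n}0.png",viewer.read_camera(n)); print(viewer.get_calibration(n))
E
```

```text
pics
{'time': 0.0, 'joints': array([-1.18620249,  0.6900389 , -0.19449444,  1.56638105,  0.15730947,
        0.9024976 , -0.21508629]), 'qd': array([-0.00116389,  0.00056729,  0.00169367,  0.00058126, -0.00031246,
       -0.00149807,  0.00193854]), 'joint_efforts': array([ 3.04304967e-05, -5.39600122e+01, -1.26651116e+00, -1.58544391e+01,
        9.20622231e-03,  9.53092152e-03,  2.27922794e-05]), 'tool_pos': array([214.60675562, 586.28246272, 230.4394296 ]), 'tool_rot': array([-5.48028014e-01, -3.09323653e+00,  3.02233362e-03]), 'contact_force': array([ 0.04893054,  0.27900905, -0.1718515 ]), 'moment': array([ 0.02795154, -0.02318656,  0.04375453]), 'width': 85.7273898015811}
{'fx': 602.1536759083898, 'fy': 602.1536759083898, 'cx': 327.09304964618974, 'cy': 250.84410042053457, 'world_to_cam': array([[ 9.94102671e-01, -1.06916757e-01, -1.81297158e-02,
        -5.52435964e+02],
       [ 7.94305545e-02,  6.04077824e-01,  7.92956979e-01,
        -1.14089898e+02],
       [-7.38286291e-02, -7.89720704e-01,  6.09007835e-01,
        -1.44038866e+03],
       [ 0.00000000e+00,  0.00000000e+00,  0.00000000e+00,
         1.00000000e+00]])}
{'fx': 485.5540373554071, 'fy': 485.5540373554071, 'cx': 313.3221923474459, 'cy': 231.46068678670136, 'world_to_cam': array([[-6.36041846e-03, -9.99810691e-01,  1.83882144e-02,
        -1.81222432e+01],
       [ 9.92027278e-01, -3.99428494e-03,  1.25960019e-01,
        -5.40361934e+02],
       [-1.25862725e-01,  1.90427687e-02,  9.91864884e-01,
        -9.59984052e+02],
       [ 0.00000000e+00,  0.00000000e+00,  0.00000000e+00,
         1.00000000e+00]])}
```

View pics/side0.png

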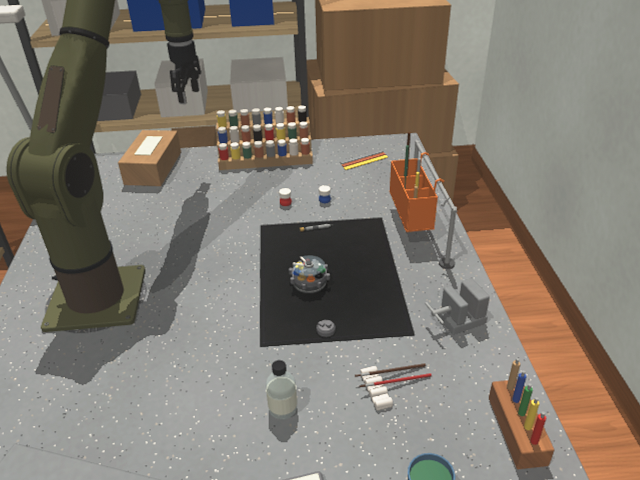

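View pics/top0.png

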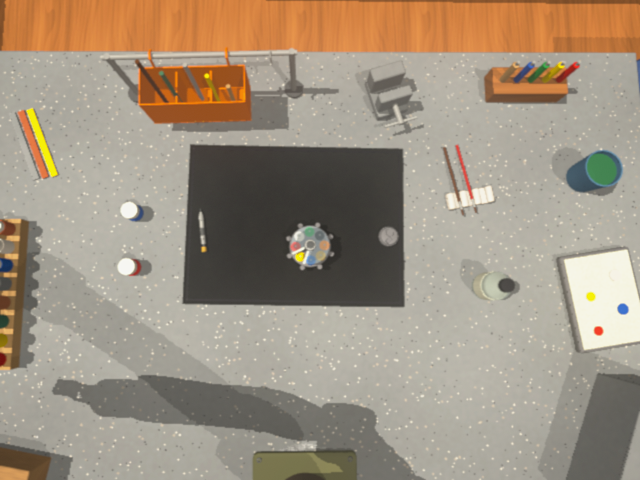

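Run:
```python
import cv2
a=cv2.imread("pics/top0.png")[215:275,275:345]
cv2.imwrite("pics/t0c.png",cv2.resize(a,None,fx=10,fy=10,interpolation=cv2.INTER_CUBIC)[:600,:700])
a=cv2.imread("pics/side0.png")[245:305,275:345]
cv2.imwrite("pics/s0c.png",cv2.resize(a,None,fx=10,fy=10,interpolation=cv2.INTER_CUBIC))
```

```text
(no output)
```

View pics/t0c.png

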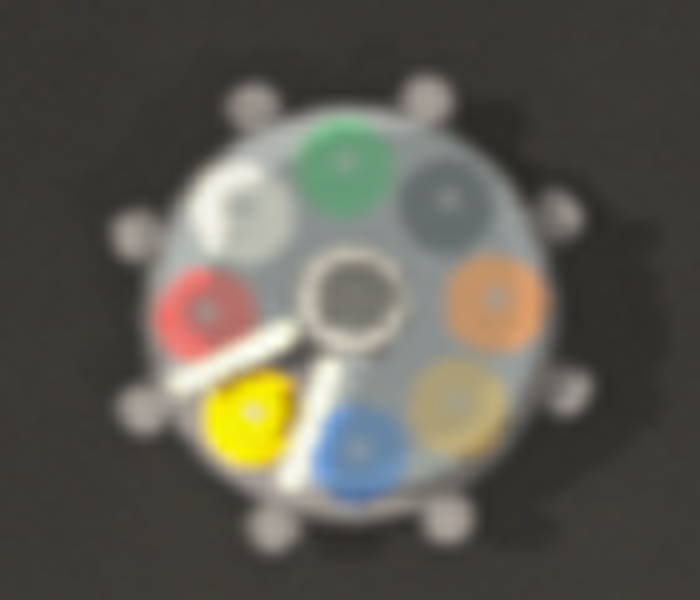

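View pics/s0c.png

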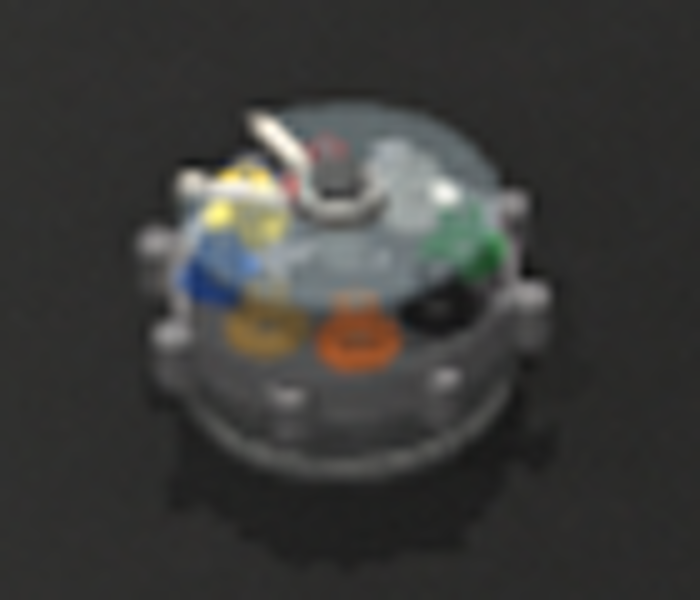

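Read: in the top crop, yellow sits between the white strips (notch at ~(250,415)) and green is at (345,165). Going anticlockwise from green come white, red, then yellow in the notch, so it needs 3 clicks. Next I fit the pose.

```bash
cat > h.py <<'E'
import numpy as np
from station import viewer
from scipy.optimize import least_squares
def proj(n,P):
    c=viewer.get_calibration(n);P=np.atleast_2d(P)
    q=np.c_[P,np.ones(len(P))]@c["world_to_cam"].T
    return np.c_[c["cx"]+c["fx"]*q[:,0]/-q[:,2], c["cy"]+c["fy"]*-q[:,1]/-q[:,2]]
E
python3 - <<'E'
from h import *
from station import ctrl
top=np.array([(253,105),(428,100),(561,213),(569,391),(447,518),(272,528),(140,410),(134,236)])/10-.45+[275,215]
side=np.array([(155,243),(172,335),(288,397),(445,378),(532,295),(512,203)])/10-.45+[275,245]
def lugs(x,y,a): 
    t=a+np.arange(8)*np.pi/4; return np.c_[x+46*np.cos(t),y+46*np.sin(t),np.full(8,39.)]
def res(p,use):
    L=lugs(*p);r=[]
    for n,m in use:
        d=m[:,None]-proj(n,L)[None]; i=(d**2).sum(2).argmin(1); r.append(d[range(len(m)),i].ravel())
    return np.concatenate(r)
for use in ([("top",top)],[("side",side)],[("top",top),("side",side)]):
  b=min((least_squares(res,[550,0,a],args=(use,)) for a in np.radians([0,11,22,33])),key=lambda s:s.cost)
  p=b.x; print(p[:2],np.degrees(p[2])%45,np.sqrt(2*b.cost/len(b.fun)))
g=np.array([[34.5,16.5]])+[274.55,215]
print(proj("top",[[p[0],p[1],68]]), proj("side",[[p[0],p[1],68]]))
E
```

```text
[510.45756152 -13.11554254] 24.863591165823113 0.3045106851721679
[520.04573388 -11.78312067] 7.115437669522856 3.061484278333047
[510.7104791  -12.91066875] 24.96541620850059 0.35923845647423386
[[309.66329593 244.19809252]] [[308.27064025 262.41108083]]
```

```bash
cat >> h.py <<'E'
from scipy.spatial.transform import Rotation as R
C=np.array([510.6,-13.0]); A0=np.radians(24.9)
def e(a): return np.array([np.cos(a),np.sin(a)])
def tcp(phi,s=10,out=0,tilt=20,hw=11,C=C):
    "TCP xy and tool-x heading (deg) for lug at phi deg"
    f=np.radians(phi);t=np.radians(tilt);n=e(f+np.pi/2+t);u=e(f+t)
    return C+46*e(f)-(5+hw)*n+s*u+out*e(f), phi+90+tilt
def clear(p,head,lug,h=14.5,hw=11,C=C):
    n=e(np.radians(head));u=e(np.radians(head-90));o=[]
    def d(c,r):
        v=c-p;q=np.abs([v@n,v@u])-[hw,h];return np.hypot(*np.maximum(q,0))+min(q.max(),0)-r
    return [round(d(C+46*e(np.radians(lug+k)),5),1) for k in (-45,0,45)]+[round(d(C,42),1)]
def row(p,head,z,st):
    "tool-frame shift cm and spin for target from state st (z None: keep)"
    Rm=R.from_rotvec(st["tool_rot"]).as_matrix();x=Rm[:,0]
    d=np.array([p[0],p[1],z])-st["tool_pos"];t=Rm.T@d/10
    sp=-(np.radians(head)-np.arctan2(x[1],x[0]));sp=(sp+np.pi)%(2*np.pi)-np.pi
    return np.round(t,2),round(sp,3)
E
python3 - <<'E'
from h import *
from station import ctrl
for g in (0,4,8,12,16):
  p,hd=tcp(69.9-g); print(g,p,hd,clear(p,hd,69.9))
s=ctrl.state()
p,hd=tcp(61.9,out=40);print(p,hd,row(p,hd,150,s))
E
```

```text
0 [542.42577487  40.17039511] 179.9 [np.float64(14.3), np.float64(0.0), np.float64(35.2), np.float64(1.9)]
4 [546.05722815  37.82082087] 175.9 [np.float64(11.4), np.float64(3.1), np.float64(38.0), np.float64(1.9)]
8 [549.51593738  35.2236527 ] 171.9 [np.float64(8.7), np.float64(6.2), np.float64(40.8), np.float64(1.9)]
12 [552.78505208  32.39154374] 167.9 [np.float64(6.0), np.float64(9.3), np.float64(43.5), np.float64(1.9)]
16 [555.84864544  29.33829175] 163.9 [np.float64(3.5), np.float64(12.5), np.float64(46.1), np.float64(1.9)]
[568.35641263  70.50872734] 171.9 (array([-50.94, -36.28,   8.12]), np.float64(-0.209))
```

```bash
python3 -m crank '[{"x":-2,"y":-1.4,"grip":0},{"x":-6,"y":-4.2,"grip":0},{"x":-10,"y":-7.1,"grip":0},{"x":-14,"y":-10,"grip":0},{"x":-18,"y":-12.8,"grip":0},{"x":-22,"y":-15.7,"grip":0},{"x":-26,"y":-18.5,"grip":0},{"x":-30,"y":-21.4,"grip":0},{"x":-34,"y":-24.2,"grip":0},{"x":-37,"y":-26.4,"grip":0},{"x":-39,"y":-27.8,"grip":0},{"x":-40,"y":-28.5,"grip":0}]' 20
python3 - <<'E'
from h import *
from station import ctrl
s=ctrl.state();p,hd=tcp(61.9,out=40);print(s["tool_pos"],p,hd,row(p,hd,110,s))
E
```

```text
[214.63248771 586.35989926 230.55062974] [568.35641263  70.50872734] 171.9 (array([-50.94, -36.27,  12.12]), np.float64(-0.209))validation failed for argument at $[0]...
```

```bash
python3 -m crank '[{"x":-2,"y":-1.4,"z":0,"spin":0,"grip":0},{"x":-6,"y":-4.2,"z":0,"spin":0,"grip":0},{"x":-10,"y":-7.1,"z":0,"spin":0,"grip":0},{"x":-14,"y":-10,"z":0,"spin":0,"grip":0},{"x":-18,"y":-12.8,"z":0,"spin":0,"grip":0},{"x":-22,"y":-15.7,"z":0,"spin":0,"grip":0},{"x":-26,"y":-18.5,"z":0,"spin":0,"grip":0},{"x":-30,"y":-21.4,"z":0,"spin":0,"grip":0},{"x":-34,"y":-24.2,"z":0,"spin":0,"grip":0},{"x":-37,"y":-26.4,"z":0,"spin":0,"grip":0},{"x":-39,"y":-27.8,"z":0,"spin":0,"grip":0},{"x":-40,"y":-28.5,"z":0,"spin":0,"grip":0}]' 20
python3 - <<'E'
from h import *
from station import ctrl
s=ctrl.state();p,hd=tcp(61.9,out=40);print(s["time"],s["tool_pos"],p,hd,row(p,hd,110,s))
E
```

```text
time: 1.3
tool_pos: [493.7, 178.8, 230.9]
tool_rot: [0.555, 3.092, -0.002]
contact_force: [-0.9, -0.1, 0.0]
width: -0.1
1.3 [493.65696071 178.80234518 230.91008811] [568.35641263  70.50872734] 171.9 (array([-10.77,  -7.54,  12.11]), np.float64(-0.214))
```

```bash
python3 -m crank '[{"x":-2.2,"y":-1.5,"z":1,"spin":-0.04,"grip":0},{"x":-4.4,"y":-3,"z":3,"spin":-0.08,"grip":0},{"x":-6.6,"y":-4.6,"z":5.5,"spin":-0.12,"grip":0},{"x":-8.8,"y":-6.1,"z":8,"spin":-0.17,"grip":0},{"x":-10,"y":-7,"z":10,"spin":-0.2,"grip":0},{"x":-10.8,"y":-7.5,"z":11.5,"spin":-0.214,"grip":0},{"x":-10.8,"y":-7.5,"z":12.1,"spin":-0.214,"grip":0},{"x":-10.8,"y":-7.5,"z":12.1,"spin":-0.214,"grip":0}]'
python3 - <<'E'
from h import *
from station import ctrl
import cv2
s=ctrl.state();p,hd=tcp(61.9,out=40);print(s["time"],s["tool_pos"],s["contact_force"],row(p,hd,50,s))
for n in("side","top"):
    a=viewer.read_camera(n);u,v=proj(n,s["tool_pos"])[0];print(n,u,v)
    u=int(u);v=int(v);cv2.imwrite(f"pics/{n}1.png",cv2.resize(a[v-60:v+60,u-80:u+80],None,fx=5,fy=5,interpolation=cv2.INTER_CUBIC))
E
```

```text
time: 2.1
tool_pos: [567.2, 75.9, 109.7]
tool_rot: [-0.213, -3.133, -0.001]
contact_force: [-0.4, 0.1, 0.8]
width: 0.0
2.1 [567.21366872  75.92777178 109.7498524 ] [-0.43154142  0.14576822  0.78630007] (array([-0.2 , -0.53,  5.97]), np.float64(0.006))
side 327.63381466293305 224.78183682173017
top 262.9122163644501 212.56177278321468
```

View pics/side1.png

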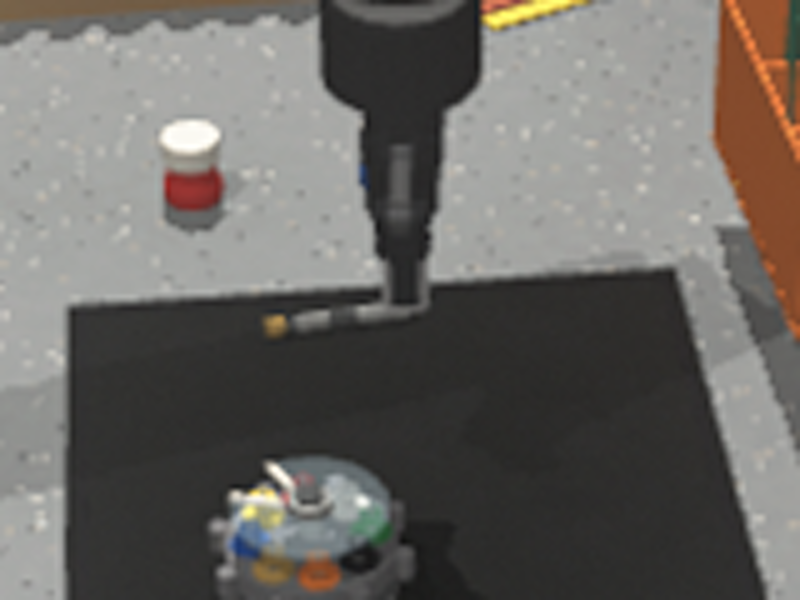

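View pics/top1.png

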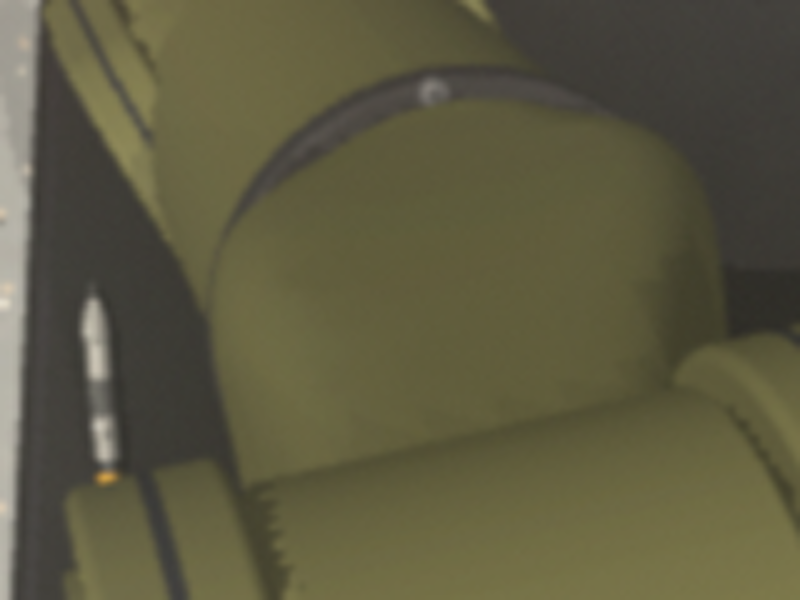

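```bash
python3 -m crank '[{"x":0,"y":0,"z":0,"spin":-0.14,"grip":0},{"x":0,"y":0,"z":0,"spin":-0.28,"grip":0},{"x":0,"y":0,"z":0,"spin":-0.42,"grip":0},{"x":0,"y":0,"z":0,"spin":-0.56,"grip":0},{"x":0,"y":0,"z":0,"spin":-0.7,"grip":0},{"x":0,"y":0,"z":0,"spin":-0.84,"grip":0},{"x":0,"y":0,"z":0,"spin":-0.98,"grip":0},{"x":0,"y":0,"z":0,"spin":-1.12,"grip":0},{"x":0,"y":0,"z":0,"spin":-1.26,"grip":0},{"x":0,"y":0,"z":0,"spin":-1.4,"grip":0},{"x":0,"y":0,"z":0,"spin":-1.5,"grip":0},{"x":0,"y":0,"z":0,"spin":-1.5,"grip":0}]'
python3 - <<'E'
from h import *
from station import ctrl
import cv2
s=ctrl.state();print(s["joints"],s["tool_pos"])
n="side"
a=viewer.read_camera(n);u,v=proj(n,s["tool_pos"])[0];print(n,u,v)
u=int(u);v=int(v);cv2.imwrite(f"pics/{n}2.png",cv2.resize(a[v-40:v+20,u-40:u+40],None,fx=10,fy=10,interpolation=cv2.INTER_CUBIC))
E
```

```text
time: 3.4
tool_pos: [568.4, 75.2, 111.4]
tool_rot: [-1.98, 2.437, -0.001]
contact_force: [0.2, -0.1, 0.3]
width: -0.6
[ 0.16675901  0.86817987 -0.67128187  1.81232516  0.77635227  0.74386673
  2.00281061] [568.4188958   75.24867697 111.37016778]
side 328.14146884129065 224.3600643554216
```

View pics/side2.png

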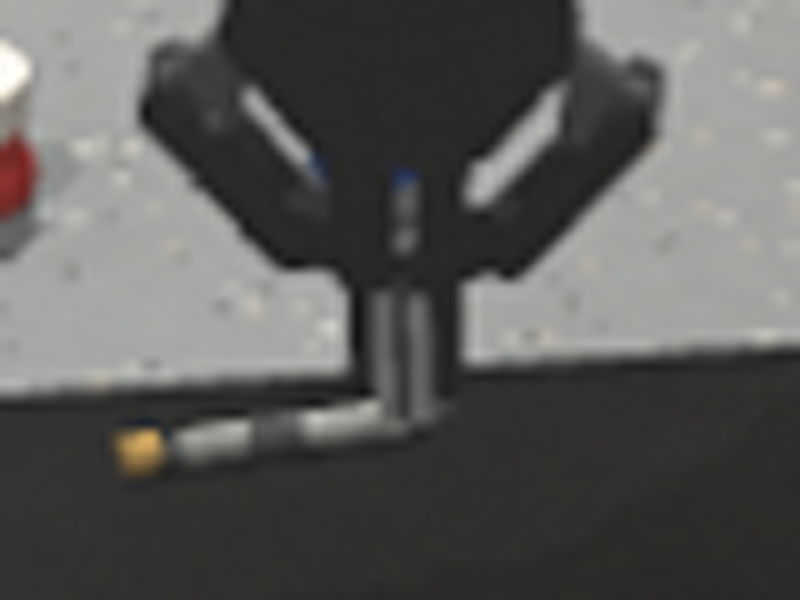

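```bash
python3 -m crank '[{"x":0,"y":0,"z":0,"spin":0.14,"grip":0},{"x":0,"y":0,"z":0,"spin":0.28,"grip":0},{"x":0,"y":0,"z":0,"spin":0.42,"grip":0},{"x":0,"y":0,"z":0,"spin":0.56,"grip":0},{"x":0,"y":0,"z":0,"spin":0.7,"grip":0},{"x":0,"y":0,"z":0,"spin":0.84,"grip":0},{"x":0,"y":0,"z":0,"spin":0.98,"grip":0},{"x":0,"y":0,"z":0,"spin":1.12,"grip":0},{"x":0,"y":0,"z":0,"spin":1.26,"grip":0},{"x":0,"y":0,"z":0,"spin":1.4,"grip":0},{"x":0,"y":0,"z":0,"spin":1.53,"grip":0},{"x":0,"y":0,"z":0,"spin":1.57,"grip":0}]'
python3 - <<'E'
from h import *
from station import ctrl
s=ctrl.state()
for o in (30,0):
  p,hd=tcp(59.9,s=8.5,out=o);print(p,hd,clear(p,hd,69.9,h=12.5),row(p,hd,28,s))
E
```

```text
time: 4.65
tool_pos: [568.4, 75.2, 111.1]
tool_rot: [0.329, 3.123, 0.0]
contact_force: [-0.4, 0.9, 0.5]
width: -0.2
[565.95748408  58.31391738] 169.9 [np.float64(36.0), np.float64(26.9), np.float64(59.6), np.float64(32.2)] (array([-0.1 , -1.71,  8.31]), np.float64(-0.034))
[550.91216196  32.35937476] 169.9 [np.float64(7.8), np.float64(7.7), np.float64(42.1), np.float64(2.4)] (array([ 0.83, -4.56,  8.3 ]), np.float64(-0.034))
```

```bash
python3 -m crank '[{"x":0,"y":-0.5,"z":1,"spin":-0.034,"grip":0},{"x":-0.1,"y":-1.1,"z":3,"spin":-0.034,"grip":0},{"x":-0.1,"y":-1.7,"z":5,"spin":-0.034,"grip":0},{"x":-0.1,"y":-1.7,"z":6.5,"spin":-0.034,"grip":0},{"x":-0.1,"y":-1.7,"z":7.5,"spin":-0.034,"grip":0},{"x":-0.1,"y":-1.7,"z":8.1,"spin":-0.034,"grip":0},{"x":-0.1,"y":-1.7,"z":8.3,"spin":-0.034,"grip":0},{"x":-0.1,"y":-1.7,"z":8.3,"spin":-0.034,"grip":0}]'
python3 - <<'E'
from h import *
from station import ctrl
s=ctrl.state();print(s["tool_pos"])
for o in (30,0):
  p,hd=tcp(59.9,s=8.5,out=o);print(p,hd,row(p,hd,28,s))
E
```

```text
time: 5.45
tool_pos: [565.8, 57.7, 27.4]
tool_rot: [0.27, 3.13, 0.001]
contact_force: [0.0, -0.2, -0.3]
width: 0.1
[565.77720375  57.68481906  27.37549914]
[565.95748408  58.31391738] 169.9 (array([-0.01,  0.07, -0.06]), np.float64(0.004))
[550.91216196  32.35937476] 169.9 (array([ 1.03, -2.75, -0.06]), np.float64(0.004))
```

Insert slowly, then look.

```bash
python3 -m crank '[{"x":0.2,"y":-0.5,"z":0,"spin":0,"grip":0},{"x":0.4,"y":-1,"z":0,"spin":0,"grip":0},{"x":0.55,"y":-1.5,"z":0,"spin":0,"grip":0},{"x":0.75,"y":-2,"z":0,"spin":0,"grip":0},{"x":0.9,"y":-2.4,"z":0,"spin":0,"grip":0},{"x":1.0,"y":-2.7,"z":0,"spin":0,"grip":0},{"x":1.0,"y":-2.7,"z":0,"spin":0,"grip":0}]'
python3 - <<'E'
from h import *
from station import ctrl
import cv2
s=ctrl.state();print(s["tool_pos"],s["contact_force"])
a=viewer.read_camera("side")
cv2.imwrite("pics/side3.png",cv2.resize(a[225:305,270:370],None,fx=7,fy=7,interpolation=cv2.INTER_CUBIC))
for f in (59.9,63,66,69,72,75,78,81,84,87,90,93,96,99,102,105,108,111,114,117,120,123,126,128,130):
  p,hd=tcp(f,s=8.5);print(f,row(p,hd,28,s))
E
```

```text
time: 6.15
tool_pos: [550.8, 31.9, 27.3]
tool_rot: [-0.272, -3.129, 0.001]
contact_force: [1.7, 0.8, -0.6]
width: -0.1
[550.81210459  31.93284232  27.27820538] [ 1.6755912   0.79861873 -0.63824644]
59.9 (array([-0.  ,  0.04, -0.07]), np.float64(0.003))
63 (array([ 0.28,  0.21, -0.07]), np.float64(-0.051))
66 (array([ 0.56,  0.35, -0.07]), np.float64(-0.104))
69 (array([ 0.85,  0.48, -0.07]), np.float64(-0.156))
72 (array([ 1.15,  0.6 , -0.07]), np.float64(-0.208))
75 (array([ 1.45,  0.7 , -0.07]), np.float64(-0.261))
78 (array([ 1.76,  0.78, -0.07]), np.float64(-0.313))
81 (array([ 2.07,  0.85, -0.07]), np.float64(-0.365))
84 (array([ 2.38,  0.9 , -0.07]), np.float64(-0.418))
87 (array([ 2.7 ,  0.93, -0.07]), np.float64(-0.47))
90 (array([ 3.02,  0.95, -0.07]), np.float64(-0.522))
93 (array([ 3.33,  0.95, -0.07]), np.float64(-0.575))
96 (array([ 3.65,  0.93, -0.07]), np.float64(-0.627))
99 (array([ 3.97,  0.9 , -0.07]), np.float64(-0.68))
102 (array([ 4.28,  0.85, -0.07]), np.float64(-0.732))
105 (array([ 4.59,  0.78, -0.07]), np.float64(-0.784))
108 (array([ 4.9 ,  0.7 , -0.07]), np.float64(-0.837))
111 (array([ 5.2 ,  0.6 , -0.07]), np.float64(-0.889))
114 (array([ 5.5 ,  0.49, -0.07]), np.float64(-0.941))
117 (array([ 5.79,  0.36, -0.07]), np.float64(-0.994))
120 (array([ 6.07,  0.22, -0.07]), np.float64(-1.046))
123 (array([ 6.35,  0.06, -0.07]), np.float64(-1.098))
126 (array([ 6.61, -0.11, -0.07]), np.float64(-1.151))
128 (array([ 6.79, -0.24, -0.07]), np.float64(-1.186))
130 (array([ 6.96, -0.36, -0.07]), np.float64(-1.221))
```

View pics/side3.png

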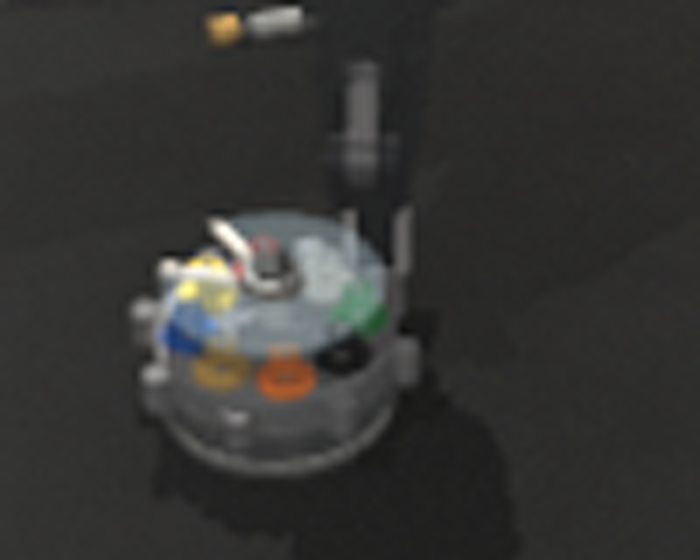

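```bash
python3 -m crank '[{"x":0.28,"y":0.19,"z":0,"spin":-0.05,"grip":0},{"x":0.56,"y":0.34,"z":0,"spin":-0.1,"grip":0},{"x":0.85,"y":0.47,"z":0,"spin":-0.156,"grip":0},{"x":1.15,"y":0.59,"z":0,"spin":-0.21,"grip":0},{"x":1.45,"y":0.69,"z":0,"spin":-0.26,"grip":0},{"x":1.76,"y":0.77,"z":0,"spin":-0.31,"grip":0},{"x":2.07,"y":0.84,"z":0,"spin":-0.365,"grip":0},{"x":2.38,"y":0.89,"z":0,"spin":-0.42,"grip":0},{"x":2.7,"y":0.92,"z":0,"spin":-0.47,"grip":0},{"x":3.02,"y":0.94,"z":0,"spin":-0.52,"grip":0},{"x":3.33,"y":0.94,"z":0,"spin":-0.575,"grip":0},{"x":3.33,"y":0.94,"z":0,"spin":-0.575,"grip":0}]'
python3 - <<'E'
from h import *
from station import ctrl
import cv2
s=ctrl.state();print(s["tool_pos"],s["contact_force"])
a=viewer.read_camera("side")
cv2.imwrite("pics/side4.png",cv2.resize(a[225:305,270:370],None,fx=7,fy=7,interpolation=cv2.INTER_CUBIC))
for f in (93,96,99,102,105,108,111,114,117,120,123,126,128,130,132):
  p,hd=tcp(f,s=8.5);print(f,row(p,hd,27.3,s))
E
```

```text
time: 7.4
tool_pos: [519.0, 48.0, 27.2]
tool_rot: [0.631, -3.076, -0.001]
contact_force: [0.4, 1.9, 0.2]
width: 0.1
[518.98859057  48.01362705  27.20991849] [0.43808355 1.91959742 0.16607563]
93 (array([-0.02, -0.12, -0.01]), np.float64(0.003))
96 (array([ 0.26,  0.04, -0.01]), np.float64(-0.049))
99 (array([ 0.54,  0.19, -0.01]), np.float64(-0.101))
102 (array([ 0.83,  0.32, -0.01]), np.float64(-0.154))
105 (array([ 1.13,  0.43, -0.01]), np.float64(-0.206))
108 (array([ 1.43,  0.53, -0.01]), np.float64(-0.258))
111 (array([ 1.73,  0.62, -0.01]), np.float64(-0.311))
114 (array([ 2.05,  0.68, -0.01]), np.float64(-0.363))
117 (array([ 2.36,  0.74, -0.01]), np.float64(-0.415))
120 (array([ 2.67,  0.77, -0.01]), np.float64(-0.468))
123 (array([ 2.99,  0.79, -0.01]), np.float64(-0.52))
126 (array([ 3.31,  0.79, -0.01]), np.float64(-0.573))
128 (array([ 3.52,  0.78, -0.01]), np.float64(-0.607))
130 (array([ 3.73,  0.76, -0.  ]), np.float64(-0.642))
132 (array([ 3.94,  0.74, -0.  ]), np.float64(-0.677))
```

View pics/side4.png

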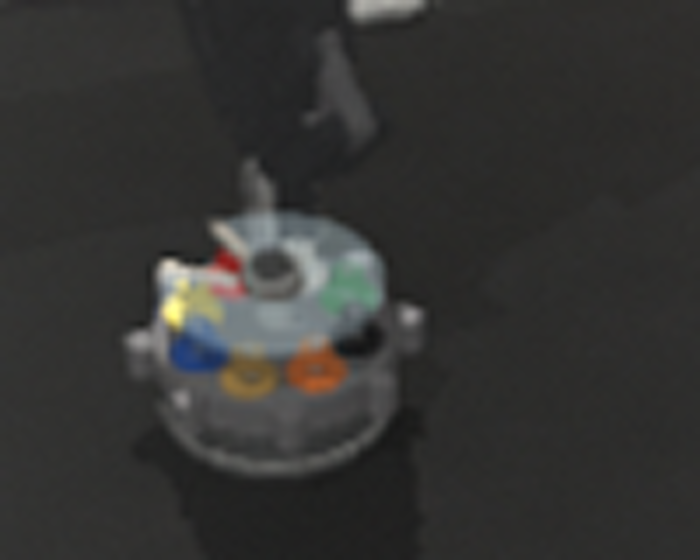

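The wheel has turned ~20° under the finger (red is moving towards the notch), and the force is small. Finishing the click.

```bash
python3 -m crank '[{"x":0.27,"y":0.12,"z":0,"spin":-0.05,"grip":0},{"x":0.55,"y":0.25,"z":0,"spin":-0.1,"grip":0},{"x":0.84,"y":0.37,"z":0,"spin":-0.156,"grip":0},{"x":1.14,"y":0.48,"z":0,"spin":-0.21,"grip":0},{"x":1.44,"y":0.58,"z":0,"spin":-0.26,"grip":0},{"x":1.74,"y":0.66,"z":0,"spin":-0.31,"grip":0},{"x":2.05,"y":0.72,"z":0,"spin":-0.365,"grip":0},{"x":2.36,"y":0.77,"z":0,"spin":-0.42,"grip":0},{"x":2.68,"y":0.8,"z":0,"spin":-0.47,"grip":0},{"x":3.0,"y":0.82,"z":0,"spin":-0.52,"grip":0},{"x":3.35,"y":0.82,"z":0,"spin":-0.58,"grip":0},{"x":3.75,"y":0.8,"z":0,"spin":-0.645,"grip":0}]'
python3 - <<'E'
from h import *
from station import ctrl
import cv2
s=ctrl.state();print(s["tool_pos"],s["contact_force"])
a=viewer.read_camera("side")
cv2.imwrite("pics/side5.png",cv2.resize(a[225:305,270:370],None,fx=7,fy=7,interpolation=cv2.INTER_CUBIC))
for f in (128,130,132,134):
  p,hd=tcp(f,s=8.5);print(f,row(p,hd,27.3,s))
p,hd=tcp(130,out=30,s=8.5);print(f,row(p,hd,27.3,s))
E
```

```text
time: 8.65
tool_pos: [480.5, 40.2, 27.1]
tool_rot: [1.577, -2.715, -0.001]
contact_force: [-3.4, 3.6, 0.3]
width: -0.0
[480.47644536  40.1580239   27.10979644] [-3.39360942  3.55909031  0.34115924]
128 (array([-0.25, -0.21, -0.02]), np.float64(0.04))
130 (array([-0.08, -0.09, -0.02]), np.float64(0.005))
132 (array([ 0.11,  0.01, -0.02]), np.float64(-0.03))
134 (array([ 0.29,  0.12, -0.02]), np.float64(-0.065))
134 (array([-1.12,  2.72, -0.02]), np.float64(0.005))
```

View pics/side5.png

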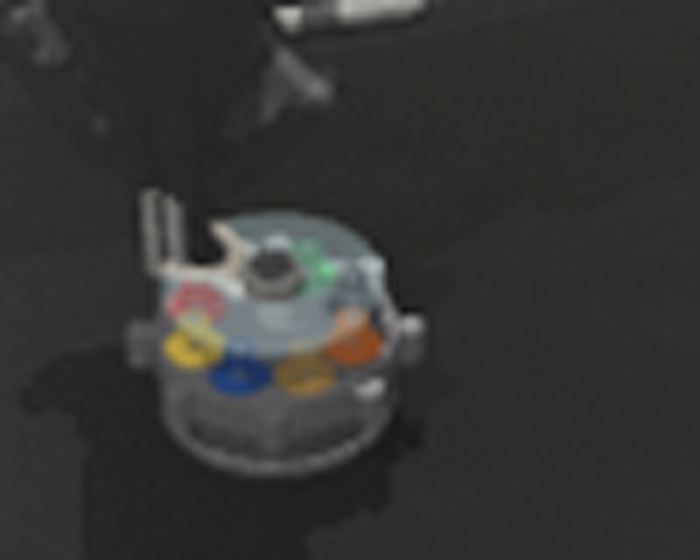

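The wheel is past the first rest: red has gone beyond the notch. About 5 N radially outward suggests the inner face rubs the disc, so I'll run a little further out next time. Retracting now.

```bash
python3 -m crank '[{"x":-0.08,"y":0.2,"z":0,"spin":0,"grip":0},{"x":-0.25,"y":0.6,"z":0,"spin":0,"grip":0},{"x":-0.5,"y":1.2,"z":0,"spin":0,"grip":0},{"x":-0.8,"y":2.0,"z":0,"spin":0,"grip":0},{"x":-1.1,"y":2.7,"z":0,"spin":0,"grip":0},{"x":-1.1,"y":2.7,"z":-1,"spin":0,"grip":0},{"x":-1.1,"y":2.7,"z":-2,"spin":0,"grip":0},{"x":-1.1,"y":2.7,"z":-2,"spin":0,"grip":0}]'
python3 - <<'E'
from h import *
from station import ctrl
import cv2
s=ctrl.state();print(s["tool_pos"],s["contact_force"])
for n in ("side","top"):
  a=viewer.read_camera(n)
  cv2.imwrite(f"pics/{n}6.png",cv2.resize(a[215:305,270:370],None,fx=6,fy=6,interpolation=cv2.INTER_CUBIC))
for f,o in((90,35),(60,35),(60,30)):
  p,hd=tcp(f,s=10.5,out=o);print(f,row(p,hd,27.3,s))
E
```

```text
time: 9.5
tool_pos: [464.6, 63.9, 48.1]
tool_rot: [-1.571, 2.719, -0.0]
contact_force: [0.5, 0.8, -0.4]
width: 0.0
[464.62385904  63.92820221  48.05276422] [ 0.53838213  0.76587347 -0.39600312]
90 (array([-4.55, -4.  ,  2.08]), np.float64(0.699))
60 (array([-5.26, -8.97,  2.09]), np.float64(1.222))
60 (array([-4.76, -8.97,  2.09]), np.float64(1.222))
```

View pics/side6.png

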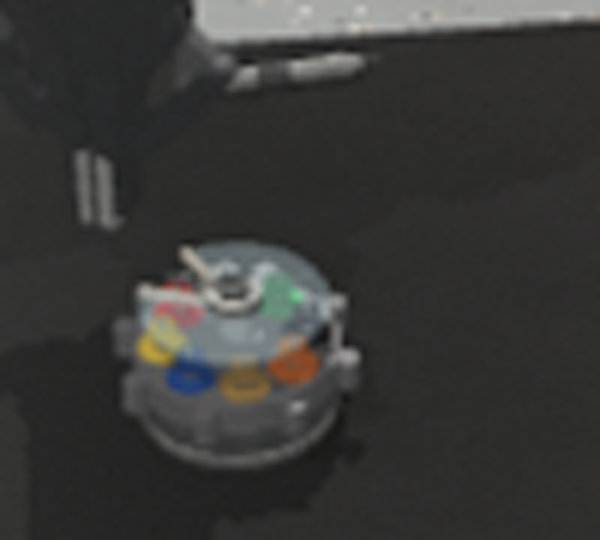

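View pics/top6.png

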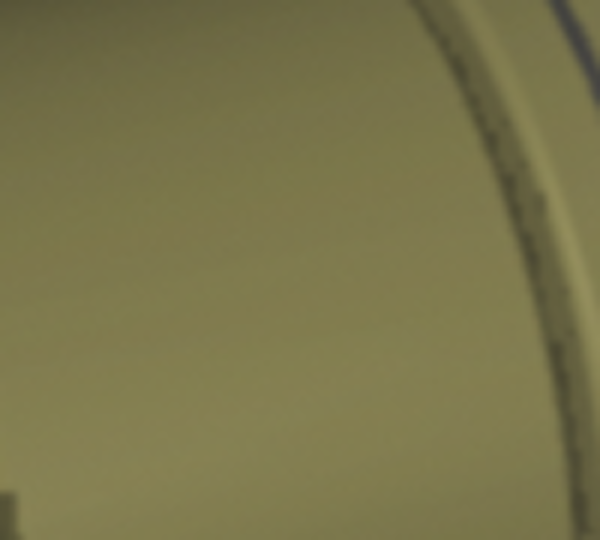

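Red sits in the notch: 1 click done, with the nut and strips at the same pixels as before. Overlaying the predicted lugs to confirm the stand hasn't shifted.

```bash
cat >> h.py <<'E'
import cv2
def overlay(path,n,C=C,a0=24.9,box=(215,305,270,370),k=8):
    a=viewer.read_camera(n);r0,r1,c0,c1=box
    im=cv2.resize(a[r0:r1,c0:c1],None,fx=k,fy=k,interpolation=cv2.INTER_CUBIC)
    T=np.radians(a0+45*np.arange(8))
    P=np.r_[np.c_[C[0]+46*np.cos(T),C[1]+46*np.sin(T),np.full(8,39)],[[*C,68]]]
    T2=T+np.radians(22.5)
    for u,v in proj(n,P): cv2.drawMarker(im,(int((u-c0+.5)*k),int((v-r0+.5)*k)),(0,0,255),0,10,1)
    cv2.imwrite(path,im)
E
python3 - <<'E'
from h import *
overlay("pics/ov6.png","side",k=6)
E
```

```text
(no output)
```

View pics/ov6.png

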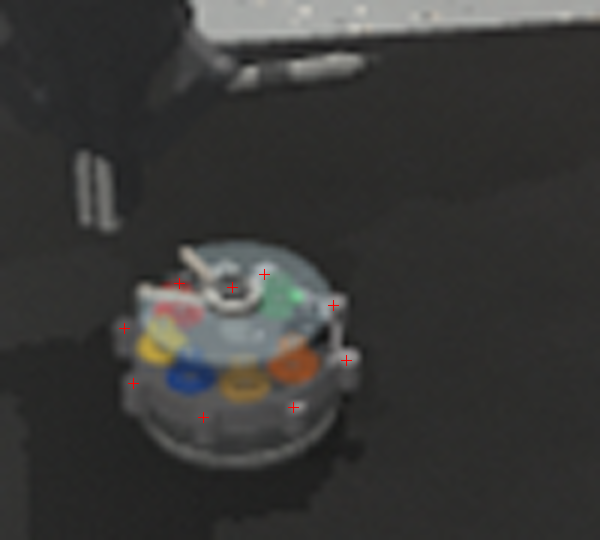

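```bash
python3 -m crank '[{"x":-1.1,"y":-0.6,"z":0,"spin":0.13,"grip":0},{"x":-2.2,"y":-1.4,"z":0,"spin":0.27,"grip":0},{"x":-3.1,"y":-2.2,"z":0,"spin":0.41,"grip":0},{"x":-3.9,"y":-3.1,"z":0,"spin":0.55,"grip":0},{"x":-4.6,"y":-4.1,"z":0,"spin":0.69,"grip":0},{"x":-5.0,"y":-5.3,"z":0,"spin":0.82,"grip":0},{"x":-5.2,"y":-6.5,"z":0,"spin":0.96,"grip":0},{"x":-5.1,"y":-7.8,"z":0.6,"spin":1.1,"grip":0},{"x":-4.8,"y":-8.9,"z":1.5,"spin":1.22,"grip":0},{"x":-4.8,"y":-8.97,"z":2.1,"spin":1.222,"grip":0},{"x":-4.8,"y":-8.97,"z":2.1,"spin":1.222,"grip":0}]'
python3 - <<'E'
from h import *
from station import ctrl
s=ctrl.state();print(s["tool_pos"])
for o in (30,20,10,0):
  p,hd=tcp(60,s=10.5,out=o);print(o,row(p,hd,27.3,s))
for f in (63,66,69,72,75,78,81,84):
  p,hd=tcp(f,s=10.5);print(f,row(p,hd,27.3,s))
E
```

```text
time: 10.75
tool_pos: [564.9, 60.0, 25.0]
tool_rot: [-0.27, -3.128, 0.002]
contact_force: [0.3, -0.8, 0.2]
width: 0.0
[564.88676619  59.96977555  25.00109538]
30 (array([-0.12,  0.06, -0.23]), np.float64(0.003))
20 (array([ 0.22, -0.88, -0.23]), np.float64(0.003))
10 (array([ 0.57, -1.82, -0.23]), np.float64(0.003))
0 (array([ 0.91, -2.75, -0.22]), np.float64(0.003))
63 (array([ 1.2 , -2.59, -0.22]), np.float64(-0.05))
66 (array([ 1.49, -2.45, -0.22]), np.float64(-0.102))
69 (array([ 1.79, -2.32, -0.22]), np.float64(-0.155))
72 (array([ 2.1 , -2.21, -0.22]), np.float64(-0.207))
75 (array([ 2.41, -2.11, -0.22]), np.float64(-0.259))
78 (array([ 2.73, -2.03, -0.22]), np.float64(-0.312))
81 (array([ 3.05, -1.97, -0.22]), np.float64(-0.364))
84 (array([ 3.37, -1.92, -0.22]), np.float64(-0.416))
```

```bash
python3 -m crank '[{"x":0.1,"y":-0.4,"z":-0.2,"spin":0,"grip":0},{"x":0.25,"y":-0.9,"z":-0.25,"spin":0,"grip":0},{"x":0.45,"y":-1.5,"z":-0.25,"spin":0,"grip":0},{"x":0.65,"y":-2.1,"z":-0.25,"spin":0,"grip":0},{"x":0.8,"y":-2.5,"z":-0.25,"spin":0,"grip":0},{"x":0.9,"y":-2.72,"z":-0.25,"spin":0,"grip":0},{"x":0.9,"y":-2.72,"z":-0.25,"spin":0,"grip":0}]'
python3 - <<'E'
from h import *
from station import ctrl
s=ctrl.state();print(s["tool_pos"],s["contact_force"])
for f in (60,63,66,69,72,75,78,81,84,87,90,93,96):
  p,hd=tcp(f,s=10.5);print(f,row(p,hd,27.3,s))
E
```

```text
time: 11.45
tool_pos: [552.3, 34.3, 28.8]
tool_rot: [-0.275, -3.129, 0.0]
contact_force: [-0.4, -0.3, 0.2]
width: 0.0
[552.26454929  34.31023782  28.80928034] [-0.41717061 -0.32439687  0.19022751]
60 (array([ 0.11, -0.01,  0.15]), np.float64(-0.001))
63 (array([0.39, 0.15, 0.15]), np.float64(-0.053))
66 (array([0.69, 0.29, 0.15]), np.float64(-0.105))
69 (array([0.99, 0.42, 0.15]), np.float64(-0.158))
72 (array([1.3 , 0.53, 0.15]), np.float64(-0.21))
75 (array([1.61, 0.63, 0.15]), np.float64(-0.263))
78 (array([1.92, 0.71, 0.15]), np.float64(-0.315))
81 (array([2.24, 0.77, 0.15]), np.float64(-0.367))
84 (array([2.57, 0.81, 0.15]), np.float64(-0.42))
87 (array([2.89, 0.84, 0.15]), np.float64(-0.472))
90 (array([3.22, 0.85, 0.15]), np.float64(-0.524))
93 (array([3.55, 0.85, 0.15]), np.float64(-0.577))
96 (array([3.87, 0.83, 0.15]), np.float64(-0.629))
```

```bash
python3 -m crank '[{"x":0.38,"y":0.15,"z":0.05,"spin":-0.053,"grip":0},{"x":0.68,"y":0.29,"z":0.1,"spin":-0.105,"grip":0},{"x":0.98,"y":0.42,"z":0.1,"spin":-0.158,"grip":0},{"x":1.28,"y":0.53,"z":0.1,"spin":-0.21,"grip":0},{"x":1.6,"y":0.63,"z":0.1,"spin":-0.263,"grip":0},{"x":1.9,"y":0.71,"z":0.1,"spin":-0.315,"grip":0},{"x":2.22,"y":0.77,"z":0.1,"spin":-0.367,"grip":0},{"x":2.55,"y":0.81,"z":0.1,"spin":-0.42,"grip":0},{"x":2.87,"y":0.84,"z":0.1,"spin":-0.472,"grip":0},{"x":3.2,"y":0.85,"z":0.1,"spin":-0.524,"grip":0},{"x":3.53,"y":0.85,"z":0.1,"spin":-0.577,"grip":0},{"x":3.53,"y":0.85,"z":0.1,"spin":-0.577,"grip":0}]'
python3 - <<'E'
from h import *
from station import ctrl
s=ctrl.state();print(s["tool_pos"],s["contact_force"])
for f in (93,96,99,102,105,108,111,114,117,120,123,126,130,132):
  p,hd=tcp(f,s=11);print(f,row(p,hd,27.3,s))
E
```

```text
time: 12.65
tool_pos: [518.7, 49.4, 27.8]
tool_rot: [0.631, -3.077, -0.0]
contact_force: [0.6, 0.0, -0.2]
width: 0.3
[518.66852577  49.377222    27.79838029] [ 0.63653567  0.01859759 -0.16712834]
93 (array([ 0.01, -0.  ,  0.05]), np.float64(0.003))
96 (array([0.29, 0.16, 0.05]), np.float64(-0.049))
99 (array([0.59, 0.3 , 0.05]), np.float64(-0.102))
102 (array([0.89, 0.43, 0.05]), np.float64(-0.154))
105 (array([1.2 , 0.54, 0.05]), np.float64(-0.206))
108 (array([1.52, 0.64, 0.05]), np.float64(-0.259))
111 (array([1.84, 0.72, 0.05]), np.float64(-0.311))
114 (array([2.16, 0.78, 0.05]), np.float64(-0.363))
117 (array([2.48, 0.83, 0.05]), np.float64(-0.416))
120 (array([2.81, 0.85, 0.05]), np.float64(-0.468))
123 (array([3.14, 0.87, 0.05]), np.float64(-0.52))
126 (array([3.47, 0.86, 0.05]), np.float64(-0.573))
130 (array([3.91, 0.83, 0.05]), np.float64(-0.643))
132 (array([4.12, 0.8 , 0.05]), np.float64(-0.678))
```

```bash
python3 -m crank '[{"x":0.29,"y":0.16,"z":0,"spin":-0.05,"grip":0},{"x":0.59,"y":0.3,"z":0,"spin":-0.1,"grip":0},{"x":0.89,"y":0.43,"z":0,"spin":-0.154,"grip":0},{"x":1.2,"y":0.54,"z":0,"spin":-0.206,"grip":0},{"x":1.52,"y":0.64,"z":0,"spin":-0.26,"grip":0},{"x":1.84,"y":0.72,"z":0,"spin":-0.31,"grip":0},{"x":2.16,"y":0.78,"z":0,"spin":-0.363,"grip":0},{"x":2.48,"y":0.83,"z":0,"spin":-0.416,"grip":0},{"x":2.81,"y":0.85,"z":0,"spin":-0.468,"grip":0},{"x":3.14,"y":0.87,"z":0,"spin":-0.52,"grip":0},{"x":3.5,"y":0.86,"z":0,"spin":-0.58,"grip":0},{"x":3.9,"y":0.83,"z":0,"spin":-0.643,"grip":0}]'
python3 - <<'E'
from h import *
from station import ctrl
s=ctrl.state();print(s["tool_pos"],s["contact_force"])
overlay("pics/ov7.png","side",k=6)
for f in (128,130,132):
  p,hd=tcp(f,s=11);print(f,row(p,hd,27.3,s))
E
```

```text
time: 13.85
tool_pos: [480.0, 41.8, 27.8]
tool_rot: [-1.574, 2.718, 0.0]
contact_force: [1.6, 0.4, -1.0]
width: -0.1
[480.01926027  41.81690347  27.79041176] [ 1.64466782  0.40132964 -0.96296757]
128 (array([-0.14, -0.08,  0.05]), np.float64(0.038))
130 (array([0.04, 0.03, 0.05]), np.float64(0.003))
132 (array([0.24, 0.14, 0.05]), np.float64(-0.032))
```

View pics/ov7.png

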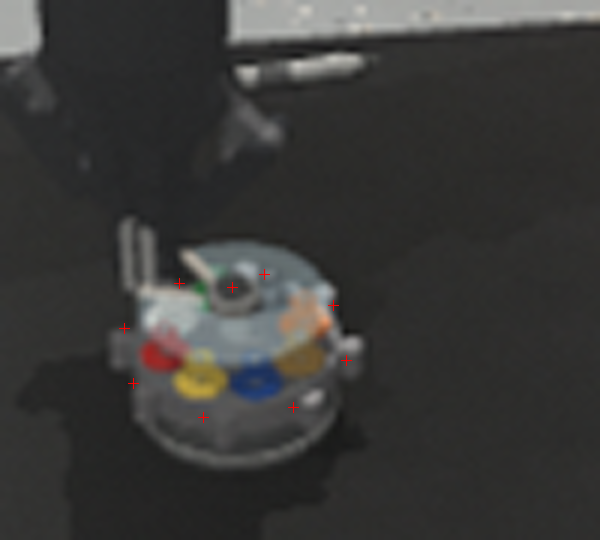

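The white drill is just past the notch (2nd click, ~15° over) and the force is low. I retract and circle back.

```bash
python3 -m crank '[{"x":-0.08,"y":0.2,"z":0,"spin":0,"grip":0},{"x":-0.25,"y":0.6,"z":0,"spin":0,"grip":0},{"x":-0.5,"y":1.2,"z":0,"spin":0,"grip":0},{"x":-0.8,"y":2.0,"z":0,"spin":0,"grip":0},{"x":-1.1,"y":2.7,"z":0,"spin":0,"grip":0},{"x":-1.1,"y":2.7,"z":-1,"spin":0,"grip":0},{"x":-1.1,"y":2.7,"z":-2,"spin":0,"grip":0},{"x":-1.1,"y":2.7,"z":-2,"spin":0,"grip":0}]'
python3 - <<'E'
from h import *
from station import ctrl
s=ctrl.state();print(s["tool_pos"],s["contact_force"])
overlay("pics/ov8.png","side",k=6)
for f,o in((90,35),(60,30)):
  p,hd=tcp(f,s=10.5,out=o);print(f,row(p,hd,27.3,s))
E
```

```text
time: 14.7
tool_pos: [462.3, 65.5, 48.5]
tool_rot: [-1.568, 2.721, 0.0]
contact_force: [-0.5, -0.4, 0.1]
width: 0.7
[462.31561781  65.51153834  48.52505011] [-0.50513523 -0.35623427  0.1001726 ]
90 (array([-4.53, -4.27,  2.13]), np.float64(0.697))
60 (array([-4.76, -9.24,  2.13]), np.float64(1.22))
```

View pics/ov8.png

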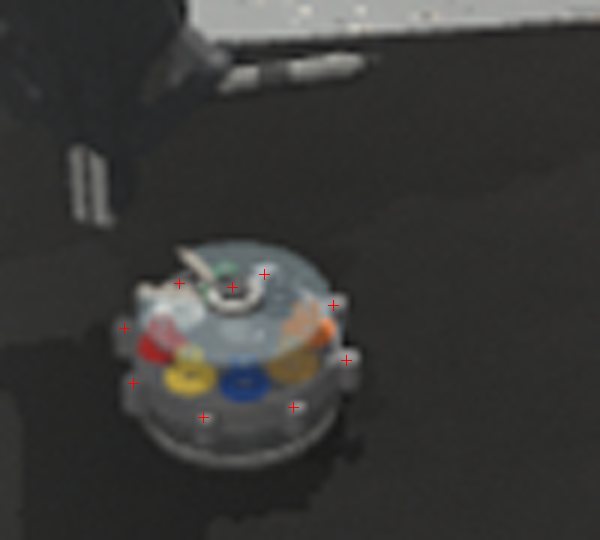

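White rests in the notch (about (165,300)), and the lugs match the prediction, so the stand hasn't moved. One more click.

```bash
python3 -m crank '[{"x":-1.1,"y":-0.6,"z":0,"spin":0.13,"grip":0},{"x":-2.2,"y":-1.4,"z":0,"spin":0.27,"grip":0},{"x":-3.1,"y":-2.2,"z":0,"spin":0.41,"grip":0},{"x":-3.9,"y":-3.2,"z":0,"spin":0.55,"grip":0},{"x":-4.6,"y":-4.3,"z":0,"spin":0.69,"grip":0},{"x":-5.0,"y":-5.5,"z":0,"spin":0.82,"grip":0},{"x":-5.2,"y":-6.7,"z":0,"spin":0.96,"grip":0},{"x":-5.1,"y":-8,"z":0.6,"spin":1.1,"grip":0},{"x":-4.8,"y":-9.1,"z":1.4,"spin":1.22,"grip":0},{"x":-4.8,"y":-9.2,"z":2.0,"spin":1.22,"grip":0},{"x":-4.8,"y":-9.2,"z":2.0,"spin":1.22,"grip":0}]'
python3 - <<'E'
from h import *
from station import ctrl
s=ctrl.state()
for o in (30,0):
  p,hd=tcp(60,s=10.5,out=o);print(o,row(p,hd,27.5,s))
E
```

```text
time: 15.85
tool_pos: [564.7, 60.1, 26.5]
tool_rot: [-0.269, -3.128, 0.002]
contact_force: [-0.3, -0.5, -0.3]
width: 0.1
30 (array([-0.14,  0.05, -0.1 ]), np.float64(0.003))
0 (array([ 0.9 , -2.77, -0.09]), np.float64(0.003))
```

```bash
python3 -m crank '[{"x":0.1,"y":-0.4,"z":-0.1,"spin":0,"grip":0},{"x":0.25,"y":-0.9,"z":-0.1,"spin":0,"grip":0},{"x":0.45,"y":-1.5,"z":-0.1,"spin":0,"grip":0},{"x":0.65,"y":-2.1,"z":-0.1,"spin":0,"grip":0},{"x":0.8,"y":-2.5,"z":-0.1,"spin":0,"grip":0},{"x":0.9,"y":-2.74,"z":-0.1,"spin":0,"grip":0},{"x":0.9,"y":-2.74,"z":-0.1,"spin":0,"grip":0}]'
python3 - <<'E'
from h import *
from station import ctrl
s=ctrl.state();print(s["tool_pos"],s["contact_force"])
for f in (60,63,72,84,93):
  p,hd=tcp(f,s=10.7);print(f,row(p,hd,27.5,s))
E
```

```text
time: 16.55
tool_pos: [552.0, 34.1, 28.8]
tool_rot: [-0.275, -3.129, 0.0]
contact_force: [-0.6, -0.5, -0.0]
width: -0.4
[552.03830129  34.10618008  28.81515766] [-0.63413352 -0.54311823 -0.01250428]
60 (array([0.09, 0.03, 0.13]), np.float64(-0.001))
63 (array([0.38, 0.19, 0.13]), np.float64(-0.053))
72 (array([1.28, 0.57, 0.13]), np.float64(-0.21))
84 (array([2.56, 0.86, 0.13]), np.float64(-0.42))
93 (array([3.54, 0.89, 0.13]), np.float64(-0.577))
```

Nearly the same pose as last time, so I use the same rows.

```bash
python3 -m crank '[{"x":0.38,"y":0.17,"z":0.05,"spin":-0.053,"grip":0},{"x":0.68,"y":0.31,"z":0.1,"spin":-0.105,"grip":0},{"x":0.98,"y":0.44,"z":0.1,"spin":-0.158,"grip":0},{"x":1.28,"y":0.55,"z":0.1,"spin":-0.21,"grip":0},{"x":1.6,"y":0.65,"z":0.1,"spin":-0.263,"grip":0},{"x":1.9,"y":0.73,"z":0.1,"spin":-0.315,"grip":0},{"x":2.22,"y":0.79,"z":0.1,"spin":-0.367,"grip":0},{"x":2.55,"y":0.83,"z":0.1,"spin":-0.42,"grip":0},{"x":2.87,"y":0.86,"z":0.1,"spin":-0.472,"grip":0},{"x":3.2,"y":0.87,"z":0.1,"spin":-0.524,"grip":0},{"x":3.53,"y":0.87,"z":0.1,"spin":-0.577,"grip":0},{"x":3.53,"y":0.87,"z":0.1,"spin":-0.577,"grip":0}]'
python3 - <<'E'
from h import *
from station import ctrl
s=ctrl.state();print(s["tool_pos"],s["contact_force"])
for f in (93,102,114,123,130):
  p,hd=tcp(f,s=11);print(f,row(p,hd,27.5,s))
E
```

```text
time: 17.75
tool_pos: [518.3, 49.4, 27.8]
tool_rot: [0.631, -3.077, -0.0]
contact_force: [1.1, 0.3, -0.2]
width: -0.1
[518.30208987  49.40977792  27.75096196] [ 1.06806535  0.31299997 -0.23661577]
93 (array([-0.03, -0.02,  0.03]), np.float64(0.003))
102 (array([0.86, 0.41, 0.03]), np.float64(-0.154))
114 (array([2.13, 0.76, 0.03]), np.float64(-0.363))
123 (array([3.11, 0.85, 0.03]), np.float64(-0.521))
130 (array([3.87, 0.81, 0.03]), np.float64(-0.643))
```

```bash
python3 -m crank '[{"x":0.27,"y":0.15,"z":0,"spin":-0.05,"grip":0},{"x":0.57,"y":0.29,"z":0,"spin":-0.1,"grip":0},{"x":0.87,"y":0.42,"z":0,"spin":-0.154,"grip":0},{"x":1.18,"y":0.53,"z":0,"spin":-0.206,"grip":0},{"x":1.5,"y":0.63,"z":0,"spin":-0.26,"grip":0},{"x":1.82,"y":0.71,"z":0,"spin":-0.31,"grip":0},{"x":2.14,"y":0.77,"z":0,"spin":-0.363,"grip":0},{"x":2.46,"y":0.82,"z":0,"spin":-0.416,"grip":0},{"x":2.79,"y":0.84,"z":0,"spin":-0.468,"grip":0},{"x":3.12,"y":0.86,"z":0,"spin":-0.52,"grip":0},{"x":3.48,"y":0.85,"z":0,"spin":-0.58,"grip":0},{"x":3.88,"y":0.82,"z":0,"spin":-0.643,"grip":0}]'
python3 - <<'E'
from h import *
from station import ctrl
s=ctrl.state();print(s["tool_pos"],s["contact_force"])
overlay("pics/ov9.png","side",k=6)
p,hd=tcp(130,s=11);print(row(p,hd,27.3,s))
E
```

```text
time: 18.95
tool_pos: [480.1, 41.9, 27.8]
tool_rot: [-1.574, 2.718, 0.0]
contact_force: [1.6, 0.8, -0.3]
width: -0.1
[480.10043391  41.88734915  27.80669784] [ 1.63282419  0.83520687 -0.29352848]
(array([0.06, 0.04, 0.05]), np.float64(0.003))
```

View pics/ov9.png

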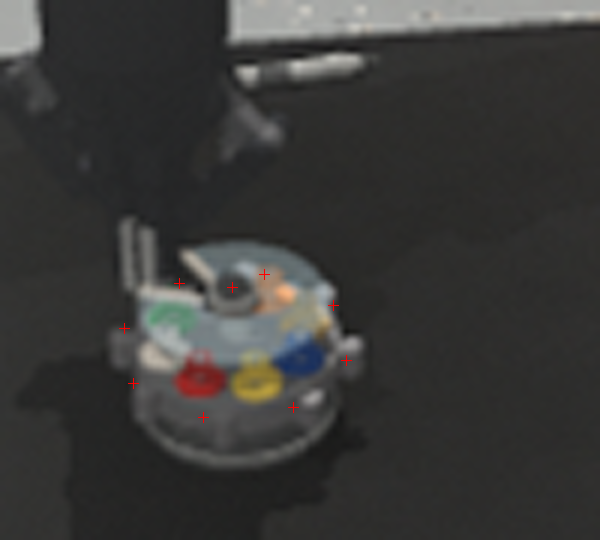

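Green is just past the notch. I retract, lift away and move aside so the top camera can see. Tool -x/+y is outward here, away from the stand.

```bash
python3 -m crank '[{"x":-0.08,"y":0.2,"z":0,"spin":0,"grip":0},{"x":-0.25,"y":0.6,"z":0,"spin":0,"grip":0},{"x":-0.5,"y":1.2,"z":0,"spin":0,"grip":0},{"x":-0.8,"y":2.0,"z":0,"spin":0,"grip":0},{"x":-1.1,"y":2.7,"z":0,"spin":0,"grip":0},{"x":-1.1,"y":2.9,"z":-2,"spin":0,"grip":0},{"x":-1.1,"y":3,"z":-5,"spin":0,"grip":0},{"x":-1.1,"y":3,"z":-9,"spin":0,"grip":0},{"x":-1.1,"y":3,"z":-13,"spin":0,"grip":0},{"x":-1.1,"y":3,"z":-16,"spin":0,"grip":0},{"x":-1.1,"y":3,"z":-18,"spin":0,"grip":0},{"x":-1.1,"y":3,"z":-18,"spin":0,"grip":0}]'
python3 - <<'E'
from h import *
from station import ctrl
s=ctrl.state();print(s["tool_pos"],s["joints"])
print(row([300,400],np.degrees(np.arctan2(*R.from_rotvec(s["tool_rot"]).as_matrix()[[1,0],0])),207,s))
E
```

```text
time: 20.2
tool_pos: [460.8, 67.3, 209.9]
tool_rot: [-1.566, 2.718, -0.003]
contact_force: [0.9, 0.3, -0.0]
width: 0.1
[460.78467671  67.32289238 209.94972237] [ 0.20042667  0.59083899 -0.69572808  2.04413225  0.58573093  0.70481393
  1.74437905]
(array([-20.72,  30.6 ,   0.24]), np.float64(0.0))
```

```bash
python3 -m crank '[{"x":-1,"y":1.5,"z":0,"spin":0,"grip":0},{"x":-3,"y":4.4,"z":0,"spin":0,"grip":0},{"x":-5,"y":7.4,"z":0,"spin":0,"grip":0},{"x":-7,"y":10.3,"z":0,"spin":0,"grip":0},{"x":-9,"y":13.3,"z":0,"spin":0,"grip":0},{"x":-11,"y":16.2,"z":0,"spin":0,"grip":0},{"x":-13,"y":19.2,"z":0,"spin":0,"grip":0},{"x":-15,"y":22.2,"z":0,"spin":0,"grip":0},{"x":-17,"y":25,"z":0,"spin":0,"grip":0},{"x":-18.5,"y":27.3,"z":0,"spin":0,"grip":0},{"x":-19,"y":28,"z":0,"spin":0,"grip":0},{"x":-19,"y":28,"z":0,"spin":0,"grip":0}]'
python3 - <<'E'
from h import *
a=viewer.read_camera("top");cv2.imwrite("pics/top10.png",a)
overlay("pics/ovt10.png","top",k=6); overlay("pics/ovs10.png","side",k=6)
E
```

```text
time: 21.4
tool_pos: [311.6, 371.7, 207.0]
tool_rot: [1.572, -2.719, 0.001]
contact_force: [0.5, -0.4, 0.1]
width: 0.2
```

View pics/ovt10.png

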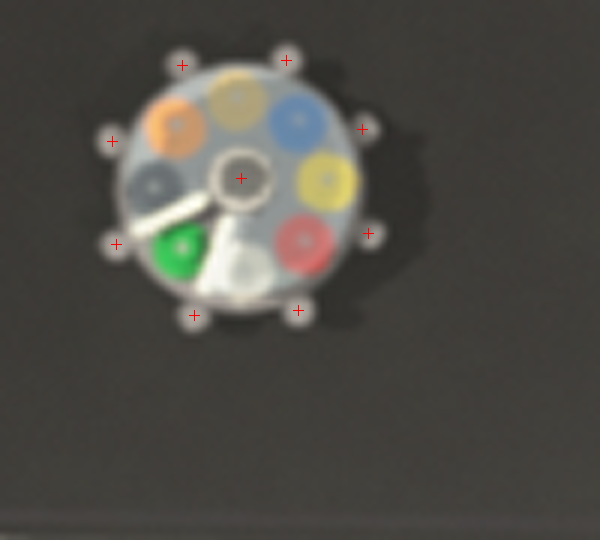

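View pics/ovs10.png

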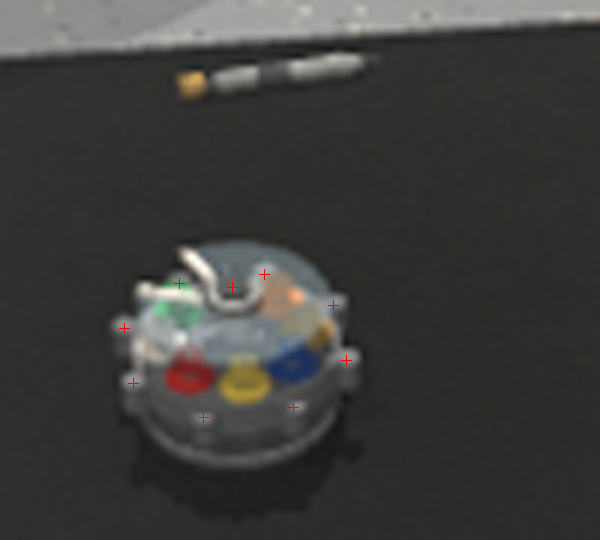

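View pics/top10.png

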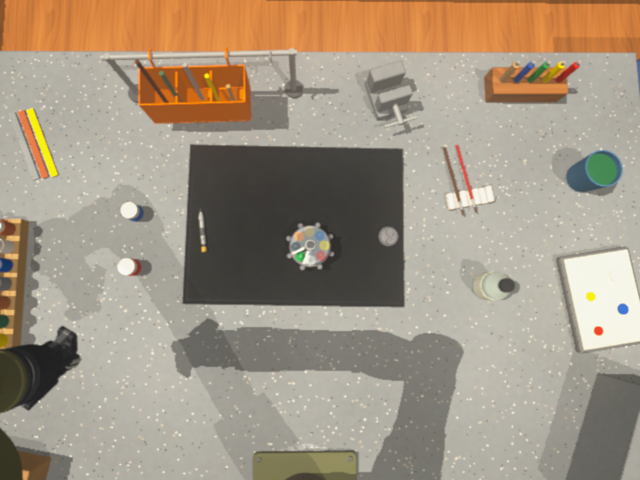

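Green sits in the notch between the white strips (crop (182,250)). All eight lugs and the nut are on the originally fitted marks, the bystanders are unmoved and the arm is clear. Handing in.

```bash
python3 -c "
from station import workorder
print(workorder.hand_in())"
```

```text
the job is handed in; nothing more can be done
None
```

The drill with the green ring now rests in the notch of the clear cover, and the job is handed in. The wheel started three clicks short with yellow in the notch. I pushed one lug round with the shut fingertips three times, about 15° past each rest, and backed off after each click so the wheel settled.

- **Wheel and stand:** after the last click the top camera shows green between the two white strips. All eight lugs and the nut lie on the positions fitted at the start, so the stand has not visibly moved.
- **Surroundings:** the other things on the desk look untouched, and the arm is clear. The robot's clock read about 21.4 s at the last move.
- **One deviation:** at the end of the first click I read about 5 N of outward force, probably the finger rubbing the wheel's edge. That is below the roughly 9 N that would slide the stand. I ran the next two clicks about 2 mm further out, and the readings stayed under 2 N.

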